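# Put mixed-up yarn carriers back on their own racks

## Robot

A 7-joint arm with a two-finger parallel gripper is mounted at the origin on the work surface. World frame = base frame: x ahead of the robot, y to its left, z up, the work surface at z = 0. Lengths are in m, angles in rad, forces in N, time in s.
With the tool pointing down it reaches from about 0.35 to 0.9 m from the base axis. Payload 8.1 kg.
Tool frame: the origin (TCP) lies between the finger pads; the fingertips stand 22 mm ahead of it and the grasp point (between the pads) lies 3 mm ahead of it; z points along the fingers, x is the direction in which the jaws open and shut, and the axes are right-handed (so a half turn about z gives the same grasp; the last joint's range is limited). The gripper opens to 92 mm and grips with 3 to 60 N. Pads are 19 mm wide; open, the fingers measure 130 mm over their backs; the gripper's body (75 mm by 190 mm) begins 47 mm behind the grasp point.
Start: joints at [1.01, 0.434, 0.025, 1.573, -0.012, 1.134, -0.075], TCP at [0.276, -0.561, 0.249] pointing down, gripper open.
Joint ranges: [-2.62, 2.62], [-0.44, 2.09], [-1.27, 1.32], [0.08, 2.57], [-1.32, 4.46], [0.12, 2], [-2.74, 2.74]. Speed limits (rad/s): [2.22, 2.22, 3.01, 3.01, 3.14, 3.14, 3.14].

## Interface

Orientations are given as a rotation vector (axis times angle).
In Python, from cell import arm, vision, order gives the robot as it stands.
- The arm moves only by the tool apply_moves, never from a script. Its argument "commands" is a list of rows, each a list of 6 numbers: the shift along the tool's x, y, z in cm, then the turn, a rotation vector about the tool's x, y, z in rad. A call has 1 to 5 rows; each row shifts and turns the commanded pose from where the row before left it, along the tool's axes as they then stand; what a row does not reach is not made up. A row lasts 1/10 s, in which the tool goes at most 50 mm and 8.59 degrees, less where a joint would pass 70% of its speed; a pose out of reach is approached as far as the arm can. A call with a gripper value outside its range is refused whole. "claw" is the closure, from -1 (fully open) to 1 (shut), so that 0 is half open, set as the call begins (left out, the last holds). The fingers move at their own pace and stop on an object; "newtons" is the grip in N (left out, the last holds). Time passes only in rows, so rows that do not move let the fingers close. It gives the time, the measured TCP pose, the force and the opening at its end, in the units of the state.
- arm.observe(): the state, without advancing time (a new reading comes with each control period).
- vision.get_image(name): name is "scene" or "top"; returns (picture, depth): 400x640x3 uint8, red, green, blue; 400x640 float32, m along the optical axis (not along the pixel's ray), 0 where there is no reading.
- vision.get_calibration(name): a dict with "K" (3x3 intrinsics, pixels), "R" (3x3) and "t" (3): a world point X has camera coordinates R X + t. Camera axes: x right, y down, z forward; pixel columns grow to the right and rows downward; lengths in m; the calibration is good to about 2 mm. A picture is of the moment at which its call begins. get_calibration takes no time and is no camera call.
- order.sign_off(): hands the job in, once; it reports no verdict.
The state is a dict: "clock": time; "joints": joint angles; "dq": joint speeds; "joint_efforts": joint torques, N m; "position": TCP position; "ee_rot": TCP orientation; "force": force on the tool from outside, world axes, zero at the start; "ft_torque": the same for the moment, N m; "width": opening from 0.0 (shut) to 1.0 (fully open).
Only numpy, scipy, OpenCV 4.12 (cv2) and the standard library are available. Lean on these libraries where they do the work, as an engineer would, in place of code of your own. Each camera call takes 0.05 s, during which the arm holds its last target.

## Task

The three loose empty carriers (cone, straight tube, flanged bobbin) are on the wrong racks: the front peg of each rack should carry the same kind as the fixed stock on that rack. The spare peg is free for parking. Change them round so that each stands upright and fully down over the front peg of its own rack. Do not tip a carrier over, and leave the tape roll, the screwdriver and the push-button box where they are.

Things in the scene. Friction and masses are not known exactly. Their poses are not given: they have to be found in the camera images.
- cone: loose empty yarn cone of brown board: open tapered tube, 115 mm tall, outside diameter 62 mm at the foot, 38 mm at the top (about 42 mm at 20 mm below the top), wall 3 mm, open at both ends, about 60 g. Origin: centre of its underside; own z up along its axis. At the start it stands on the front peg of the rack of tube stock.
- tube: loose empty straight yarn tube of brown board: 100 mm tall, outside diameter 44 mm, bore 38 mm, open at both ends, about 50 g. Origin: centre of its underside; own z up along its axis. At the start it stands on the front peg of the rack of bobbin stock.
- bobbin: loose empty flanged bobbin of brown board: 85 mm tall, two flanges 60 mm in diameter and 6 mm thick (at foot and top) on a barrel of 41 mm diameter, through bore 35 mm, about 80 g; it can be gripped by the rim of the top flange. Origin: centre of its underside; own z up along its axis. At the start it stands on the front peg of the rack of cone stock.
- rack_cone: Cone rack: fixed grey plate, x -45..45, y -45..205 mm, 12 thick, yaw within 9 deg, with 3 upright pegs (16 mm diameter, tips 57 mm above table). Origin: on the table under the FRONT peg, the one set apart, where one loose carrier stands (foot on plate). Pegs at y 105 and 172 mm hold fixed stock: two cones like the loose one, tops 127 mm above table.
- rack_tube: Straight-tube rack: fixed grey plate, x -45..45, y -45..205 mm, 12 thick, yaw within 9 deg, with 3 upright pegs (16 mm diameter, tips 57 mm above table). Origin: on the table under the FRONT peg, the one set apart, where one loose carrier stands (foot on plate). Pegs at y 105 and 172 mm hold fixed stock: two straight tubes like the loose one, tops 112 mm above table.
- rack_bobbin: Flanged-bobbin rack: fixed grey plate, x -45..45, y -45..205 mm, 12 thick, yaw within 9 deg, with 3 upright pegs (16 mm diameter, tips 57 mm above table). Origin: on the table under the FRONT peg, the one set apart, where one loose carrier stands (foot on plate). Pegs at y 105 and 172 mm hold fixed stock: two flanged bobbins like the loose one, tops 97 mm above table.
- spare_peg: the spare peg for parking, empty at the start: fixed round dark steel foot 84 mm in diameter and 12 mm thick with one upright steel peg like those of the racks (16 mm diameter, tip 57 mm above the table). Origin: on the table, on the peg's axis.
- tape_roll: bystander, loose: roll of white paper tape (open ring) lying flat, 84 mm outside diameter, 24 mm tall. Origin: centre of its underside. Not to be disturbed.
- screwdriver: bystander, loose: screwdriver lying on the table, about 0.2 m long, own x along it, handle to -x. Origin: on the table under its middle. Not to be disturbed.
- button_box: bystander, loose: grey push-button box 75 x 140 mm, 55 mm tall (65 mm over its two buttons). Origin: centre of its underside. Not to be disturbed.

How it is judged:
At the end, for the whole second after the job is handed in: The cone, the straight tube and the flanged bobbin each stand over the front peg of the rack with the same kind of stock: axis within 24 mm of the peg's (any carrier over the peg is), foot on the plate within 5 mm, upright within 0.08 rad, released and at rest (horizontal distance between cone and rack_cone below 0.024 m and z of cone in the frame of rack_cone between 0.007 and 0.017 m and angle between each of cone, tube, bobbin's own z axis and vertical below 0.08 rad and linear speed of each of cone, tube, bobbin below 0.02 m/s and contact force between the fingers and cone below 0.05 N and horizontal distance between tube and rack_tube below 0.024 m and z of tube in the frame of rack_tube between 0.007 and 0.017 m and contact force between the fingers and tube below 0.05 N and horizontal distance between bobbin and rack_bobbin below 0.024 m and z of bobbin in the frame of rack_bobbin between 0.007 and 0.017 m and contact force between the fingers and bobbin below 0.05 N); the robot touches nothing.
It fails at once if the tape roll is shifted by more than 30 mm (distance of tape_roll from where it was at the start of the episode above 0.03 m).
It fails at once if the screwdriver is shifted by more than 30 mm (distance of screwdriver from where it was at the start of the episode above 0.03 m).
It fails at once if the push-button box is shifted by more than 30 mm (distance of button_box from where it was at the start of the episode above 0.03 m).
It fails at once if a loose carrier tips over (leans more than 45 degrees) (angle between any of cone, tube, bobbin's own z axis and vertical above 0.785 rad).
It also fails if it takes over 104 s, if anything falls off the work surface, if the arm or the gripper's body presses on something with over 40 N, if the wrist force passes 120 N, or if a joint passes its speed limit or range.

## Working session

There is one attempt and no reset: what is moved stays moved. The work goes in short steps, Python scripts to look and compute and a tool call to move; the robot and the scene stay as the last step left them, time stands still between calls to the robot, and variables do not carry over. Pictures are saved under pics/ and viewed, and the job is handed in when it is done.

Besides the shell and the picture viewer there is one more tool, called after "Request:" as name([rows], argument=value, ...), one row to a line, values as JSON. apply_moves: Moves the arm, as the interface text tells. Its arguments: {"type":"object","properties":{"commands":{"type":"array","items":{"type":"array","items":{"type":"number"}}},"claw":{"type":"number"},"newtons":{"type":"number"}},"required":["commands"]}

```bash
ls; mkdir -p pics; python3 - <<'E'
from cell import arm, vision, order
import cv2,numpy as np
s=arm.observe();print(s)
for n in("scene","top"):
    im,d=vision.get_image(n);cv2.imwrite(f"pics/{n}0.png",im[...,::-1]);np.save(f"{n}0.npy",d)
    c=vision.get_calibration(n);print(n,c, (d>0).mean())
E
```

```text
pics
{'clock': 0.0, 'joints': array([ 1.01039589,  0.43520909,  0.02494394,  1.57410287, -0.01158301,
        1.13399302, -0.07509638]), 'dq': array([ 0.00075452, -0.00036891,  0.00119964, -0.00055162, -0.0001948 ,
       -0.00063818, -0.00042191]), 'joint_efforts': array([-1.30290409e-03, -6.67841506e+01,  9.84525606e-01, -3.14464831e+01,
       -6.05390710e-02,  4.27536992e-02,  2.33975970e-04]), 'position': array([ 0.27598429, -0.56023046,  0.24795101]), 'ee_rot': array([-2.66693503e+00,  1.65911173e+00,  2.20201667e-03]), 'force': array([ 0.14003539,  0.39765287, -0.25342499]), 'ft_torque': array([-0.00175966, -0.00309034, -0.02503542]), 'width': 0.9958754689884647}
scene {'K': array([[489.16172307,   0.        , 307.61160365],
       [  0.        , 489.16172307, 197.90307055],
       [  0.        ,   0.        ,   1.        ]]), 'R': array([[ 0.38685471,  0.92213167,  0.00407693],
       [ 0.76550934, -0.31867688, -0.55896377],
       [-0.51413897,  0.21935869, -0.82918206]]), 't': array([-0.20287723, -0.35355201,  1.74232041])} 0.99586328125
top {'K': array([[454.55393043,   0.        , 320.83536601],
       [  0.        , 454.55393043, 203.53350194],
       [  0.        ,   0.        ,   1.        ]]), 'R': array([[ 3.36628802e-04, -9.99781961e-01,  2.08786185e-02],
       [-9.84112615e-01, -4.03810441e-03, -1.77499449e-01],
       [ 1.77545058e-01, -2.04871605e-02, -9.83899400e-01]]), 't': array([-0.01047393,  0.50357002,  1.30098372])} 0.9963515625
```

View pics/top0.png

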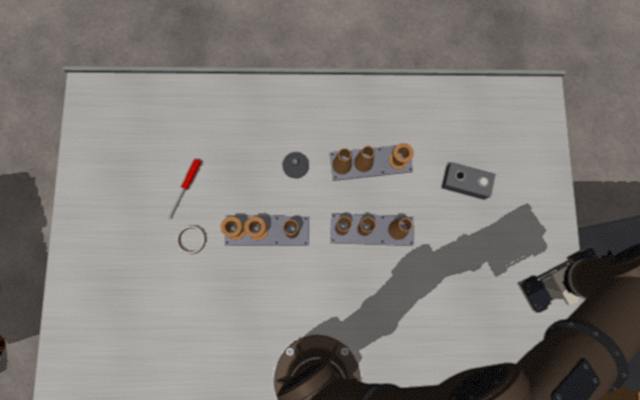

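View pics/scene0.png

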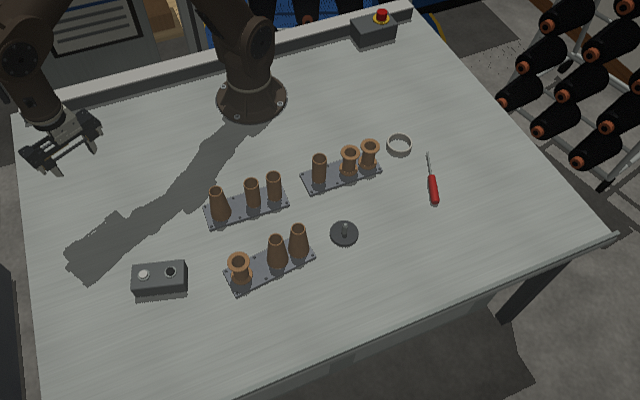

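The top view shows the bobbin on the cone rack at (402,155), the cone on the tube rack at (402,228), the tube on the bobbin rack at (291,228) and the spare peg at (296,165). Next I'll measure them from depth.

```bash
cat > h.py <<'E'
from cell import arm, vision, order
import cv2,numpy as np
from scipy import ndimage
def cloud(n,save=None):
    im,d=vision.get_image(n);c=vision.get_calibration(n)
    if save: cv2.imwrite(f"pics/{save}.png",im[...,::-1])
    return im,d,pts(d,c)
def pts(d,c):
    v,u=np.mgrid[:400,:640]
    K=c['K'];p=np.stack([(u-K[0,2])/K[0,0]*d,(v-K[1,2])/K[1,1]*d,d],-1)
    return (p-c['t'])@c['R']
def circ(xy):
    A=np.c_[2*xy,np.ones(len(xy))];s=np.linalg.lstsq(A,(xy**2).sum(1),rcond=None)[0]
    return s[:2],np.sqrt(s[2]+s[:2]@s[:2])
E
python3 - <<'E'
from h import *
for n in("top","scene"):
    im=cv2.imread(f"pics/{n}0.png")[...,::-1];d=np.load(f"{n}0.npy")
    P=pts(d,vision.get_calibration(n))
    z=P[...,2];ok=(d>0)&(P[...,0]>.25)&(P[...,0]<.8)&(P[...,1]>-.4)&(P[...,1]<.45)
    print(n,"table z",np.median(z[ok&(abs(z)<.008)]))
    # objects above 20mm
    m=ok&(z>.03)
    l,k=ndimage.label(m)
    for i in range(1,k+1):
        q=l==i
        if q.sum()<25: continue
        zz=z[q];t=np.percentile(zz,97);top=q&(z>t-.006)
        xy=P[top][:,:2]
        print("blob",q.sum(),"ztop %.3f"%t,"box mid",((xy.max(0)+xy.min(0))/2).round(3),"ext",(xy.max(0)-xy.min(0)).round(3),"px",np.argwhere(q).mean(0).round()[::-1])
    # plates
    pl=ok&(z>.008)&(z<.016); sat=im.max(-1).astype(int)-im.min(-1)
    pl&=(im.mean(-1)<150)
    l,k=ndimage.label(pl)
    for i in range(1,k+1):
        q=l==i
        if q.sum()<150: continue
        r=cv2.minAreaRect((P[q][:,:2]*1000).astype(np.float32))
        print("plate",q.sum(),np.round(r[0],1),np.round(r[1],1),round(r[2],2),"z %.4f"%np.median(z[q]))
E
```

```text
top table z 0.0002712895499824467
blob 351 ztop 0.101 box mid [ 0.646 -0.246] ext [0.059 0.057] px [402. 153.]
blob 349 ztop 0.129 box mid [ 0.639 -0.139] ext [0.036 0.035] px [364. 158.]
blob 326 ztop 0.129 box mid [ 0.631 -0.072] ext [0.038 0.037] px [342. 160.]
blob 32 ztop 0.063 box mid [0.63  0.069] ext [0.009 0.009] px [295. 162.]
blob 157 ztop 0.060 box mid [ 0.593 -0.39 ] ext [0.068 0.021] px [448. 177.]
blob 332 ztop 0.102 box mid [0.429 0.245] ext [0.057 0.059] px [230. 226.]
blob 312 ztop 0.102 box mid [0.428 0.179] ext [0.06  0.056] px [254. 226.]
blob 190 ztop 0.115 box mid [ 0.435 -0.071] ext [0.042 0.042] px [343. 225.]
blob 206 ztop 0.115 box mid [ 0.433 -0.138] ext [0.043 0.043] px [366. 226.]
blob 317 ztop 0.128 box mid [ 0.431 -0.24 ] ext [0.037 0.036] px [400. 228.]
blob 179 ztop 0.115 box mid [0.425 0.079] ext [0.04  0.042] px [291. 228.]
plate 763 [ 644.  -180.1] [ 91.2 218.3] 6.74 z 0.0121
plate 437 [631.5  69.6] [81.  80.1] 0.23 z 0.0122
plate 1258 [ 431.8 -162.2] [247.8  91.3] 88.17 z 0.0122
plate 1150 [427.2 155.2] [ 88.3 247.8] 0.14 z 0.0122
scene table z 0
[... 416 characters left out ...]
30 box mid [ 0.43 -0.24] ext [0.038 0.037] px [218. 202.]
blob 530 ztop 0.130 box mid [ 0.631 -0.074] ext [0.04  0.038] px [298. 239.]
blob 45 ztop 0.061 box mid [0.63  0.068] ext [0.01  0.016] px [344. 227.]
blob 544 ztop 0.130 box mid [ 0.637 -0.14 ] ext [0.038 0.038] px [276. 250.]
blob 480 ztop 0.102 box mid [ 0.645 -0.248] ext [0.059 0.057] px [239. 264.]
blob 161 ztop 0.060 box mid [ 0.591 -0.39 ] ext [0.074 0.019] px [182. 269.]
plate 213 [423.5  51.3] [95.8 49.5] 4.52 z 0.0128
plate 267 [445.6 129.3] [92.  70.7] 71.06 z 0.0131
plate 809 [ 431.  -148.8] [222.9  95.9] 89.6 z 0.0132
plate 357 [627.6  64.9] [73.5 84.9] 53.37 z 0.0134
plate 1003 [ 640.4 -165.2] [ 92.3 251.8] 6.71 z 0.0130
```

Request:
apply_moves([
  [0,0,0,0,0,-0.14],
  [0,0,0,0,0,-0.14],
  [0,0,0,0,0,-0.14],
  [0,0,0,0,0,-0.14],
], claw=-1, newtons=20)

```text
clock: 0.5
position: [0.2761, -0.5604, 0.2482]
ee_rot: [-3.024, 0.849, 0.001]
force: [-0.1, -0.5, -0.2]
width: 1.0
```

Request:
apply_moves([
  [0,0,0,0,0,-0.14],
  [0,0,0,0,0,-0.14],
  [0,0,0,0,0,-0.14],
  [0,0,0,0,0,-0.133],
  [0,0,0,0,0,0],
])

```text
clock: 1.0
position: [0.2759, -0.5605, 0.2483]
ee_rot: [-3.141, -0.003, 0.0]
force: [-0.3, -0.5, 0.8]
width: 1.001
```

Request:
apply_moves([
  [1.55,-3.2,0,0,0,0],
  [1.55,-3.2,0,0,0,0],
  [1.55,-3.2,0,0,0,0],
  [1.55,-3.2,0,0,0,0],
  [1.55,-3.2,0,0,0,0],
])

```text
clock: 1.5
position: [0.3541, -0.3992, 0.2486]
ee_rot: [-3.141, 0.008, 0.0]
force: [0.6, 0.2, -1.1]
width: 1.0
```

Request:
apply_moves([
  [1.55,-3.2,0,0,0,0],
  [1.55,-3.2,0,0,0,0],
  [1.55,-3.2,0,0,0,0],
  [1.55,-3.2,0,0,0,0],
  [1.5,-3.2,0,0,0,0],
])

```text
clock: 2.0
position: [0.4311, -0.2393, 0.2487]
ee_rot: [-3.142, 0.008, -0.0]
force: [0.8, 0.0, -0.5]
width: 1.002
```

Request:
apply_moves([
  [0,0,3,0,0,0],
  [0,0,3,0,0,0],
  [0,0,3,0,0,0],
  [0,0,0,0,0,0],
  [0,0,0,0,0,0],
])

```text
clock: 2.5
position: [0.4307, -0.2405, 0.159]
ee_rot: [-3.141, 0.003, 0.001]
force: [-0.8, 0.6, -0.5]
width: 1.001
```

Request:
apply_moves([
  [0,0,2.5,0,0,0],
  [0,0,2.4,0,0,0],
  [0,0,0,0,0,0],
  [0,0,0,0,0,0],
])

```text
clock: 2.9
position: [0.4315, -0.241, 0.1112]
ee_rot: [3.141, -0.001, 0.002]
force: [1.2, 0.1, 0.7]
width: 1.003
```

Request:
apply_moves([
  [0,0,0,0,0,0],
  [0,0,0,0,0,0],
  [0,0,0,0,0,0],
  [0,0,0,0,0,0],
  [0,0,0,0,0,0],
], claw=1, newtons=20)

```text
clock: 3.4
position: [0.4308, -0.2407, 0.1099]
ee_rot: [3.141, -0.0, 0.0]
force: [-0.1, 0.8, 0.3]
width: 0.616
```

Request:
apply_moves([
  [0,0,0,0,0,0],
  [0,0,0,0,0,0],
  [0,0,0,0,0,0],
  [0,0,0,0,0,0],
  [0,0,0,0,0,0],
])

```text
clock: 3.9
position: [0.4308, -0.2407, 0.1097]
ee_rot: [3.142, -0.0, 0.0]
force: [-0.4, 0.5, -0.4]
width: 0.492
```

Request:
apply_moves([
  [0,0,0,0,0,0],
  [0,0,0,0,0,0],
  [0,0,-0.5,0,0,0],
  [0,0,-1.5,0,0,0],
  [0,0,-2,0,0,0],
])

```text
clock: 4.4
position: [0.4302, -0.2404, 0.1498]
ee_rot: [-3.141, -0.0, 0.002]
force: [-0.2, -0.3, -0.8]
width: 0.482
```

Request:
apply_moves([
  [0,0,-2,0,0,0],
  [0,0,-2,0,0,0],
  [0,0,-2,0,0,0],
  [0,0,-2,0,0,0],
  [0,0,-2,0,0,0],
])

```text
clock: 4.9
position: [0.4305, -0.2405, 0.2509]
ee_rot: [3.142, 0.0, 0.0]
force: [0.1, -0.4, -0.7]
width: 0.485
```

```bash
python3 - <<'E'
from h import *
im,d,P=cloud("scene","s1");print(arm.observe()['position'],arm.observe()['width'])
cv2.imwrite("pics/s1c.png",cv2.resize(im[120:320,120:420,::-1],None,fx=2.5,fy=2.5))
E
```

```text
[ 0.43205519 -0.24095923  0.25399592] 0.4872178219544369
```

View pics/s1c.png

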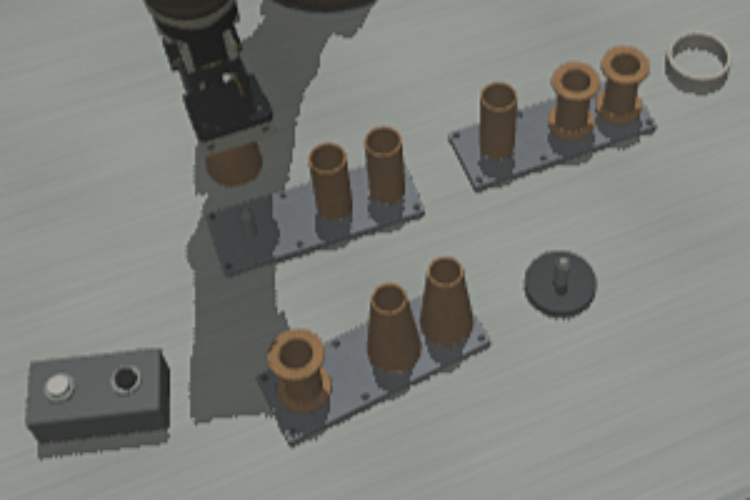

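The cone hangs straight in the gripper and the peg under it is free, at crop pixel (250,215).

Request:
apply_moves([
  [1,-1.5,0,0,0,0],
  [2,-3,0,0,0,0],
  [2,-3,0,0,0,0],
  [2,-3,0,0,0,0],
  [2,-3,0,0,0,0],
])

```text
clock: 5.45
position: [0.5212, -0.1045, 0.2498]
ee_rot: [3.141, -0.001, 0.0]
force: [0.1, 0.5, -0.9]
width: 0.486
```

Request:
apply_moves([
  [2,-3,0,0,0,0],
  [2,-3,0,0,0,0],
  [2,-3,0,0,0,0],
  [2,-3,0,0,0,0],
  [2,-3,0,0,0,0],
])

```text
clock: 5.95
position: [0.6213, 0.0455, 0.2496]
ee_rot: [3.141, -0.0, -0.0]
force: [0.3, -0.7, 0.1]
width: 0.487
```

Request:
apply_moves([
  [1,-2.4,0,0,0,0],
  [0,0,0,0,0,0],
  [0,0,2,0,0,0],
  [0,0,2,0,0,0],
  [0,0,2,0,0,0],
])

```text
clock: 6.45
position: [0.6305, 0.0675, 0.189]
ee_rot: [3.141, -0.001, -0.0]
force: [0.7, 0.1, -1.0]
width: 0.481
```

Request:
apply_moves([
  [0,0,2,0,0,0],
  [0,0,2,0,0,0],
  [0,0,2,0,0,0],
  [0,0,1,0,0,0],
  [0,0,0.7,0,0,0],
])

```text
clock: 6.95
position: [0.6304, 0.0677, 0.112]
ee_rot: [3.141, -0.001, -0.002]
force: [0.2, 0.0, -0.3]
width: 0.487
```

Request:
apply_moves([
  [0,0,0.1,0,0,0],
  [0,0,0,0,0,0],
])

```text
clock: 7.15
position: [0.6311, 0.0683, 0.1123]
ee_rot: [-3.142, 0.0, -0.001]
force: [0.1, 0.3, -0.0]
width: 0.488
```

Request:
apply_moves([
  [0,0,0.1,0,0,0],
  [0,0,0,0,0,0],
  [0,0,0,0,0,0],
  [0,0,0,0,0,0],
  [0,0,0,0,0,0],
], claw=-1)

```text
clock: 7.65
position: [0.6308, 0.0683, 0.1109]
ee_rot: [3.142, -0.0, 0.0]
force: [0.2, 0.6, -0.4]
width: 0.872
```

Request:
apply_moves([
  [0,0,0,0,0,0],
  [0,0,0,0,0,0],
  [0,0,0,0,0,0],
  [0,0,0,0,0,0],
  [0,0,0,0,0,0],
])

```text
clock: 8.15
position: [0.6308, 0.0683, 0.1107]
ee_rot: [3.142, -0.0, 0.0]
force: [-1.0, 0.4, -0.2]
width: 0.997
```

Request:
apply_moves([
  [0,0,-1,0,0,0],
  [0,0,-3,0,0,0],
  [0,0,-3,0,0,0],
  [0,0,-3,0,0,0],
  [0,0,-3,0,0,0],
])

```text
clock: 8.65
position: [0.6307, 0.0684, 0.2429]
ee_rot: [-3.141, -0.0, -0.001]
force: [0.6, 0.1, 0.1]
width: 0.999
```

Request:
apply_moves([
  [-4,-0.2,0,0,0,0],
  [-4,-0.2,0,0,0,0],
  [-4,-0.2,0,0,0,0],
  [-4,-0.2,0,0,0,0],
  [-4,-0.2,0,0,0,0],
])

```text
clock: 9.15
position: [0.4292, 0.0785, 0.2413]
ee_rot: [3.141, 0.0, 0.001]
force: [-0.2, 0.8, 0.7]
width: 0.999
```

Request:
apply_moves([
  [-0.7,0,2,0,0,0],
  [0,0,3,0,0,0],
  [0,0,3,0,0,0],
  [0,0,0,0,0,0],
])

```text
clock: 9.55
position: [0.4218, 0.0778, 0.1588]
ee_rot: [3.141, 0.001, -0.007]
force: [-0.3, 0.2, 0.3]
width: 0.999
```

```bash
python3 - <<'E'
from h import *
im,d,P=cloud("scene","s2");print(arm.observe()['position'])
z=P[...,2]
m=(d>0)&(z>.03)&(z<.14)&(abs(P[...,0]-.63)<.05)&(abs(P[...,1]-.068)<.05);t=np.percentile(z[m],97);xy=P[m&(z>t-.006)][:,:2];print("cone",t,(xy.max(0)+xy.min(0))/2,np.ptp(xy,axis=0))
cv2.imwrite("pics/s2c.png",cv2.resize(im[80:280,220:460,::-1],None,fx=2.5,fy=2.5))
E
```

```text
[0.42285198 0.07823927 0.16047797]
cone 0.13019586040258693 [0.62974802 0.06889493] [0.03869063 0.03867154]
```

View pics/s2c.png

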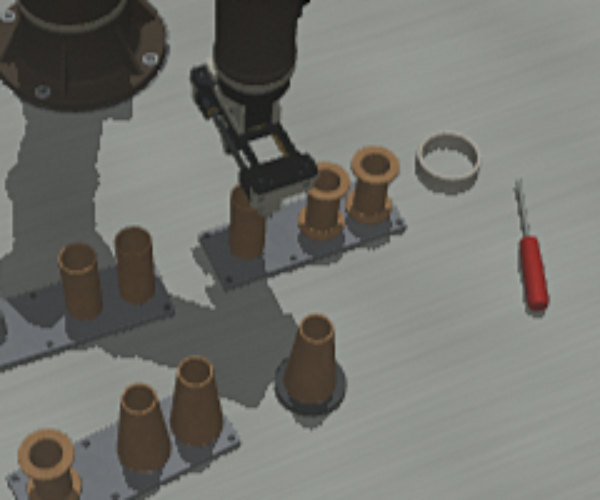

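The cone is upright and fully down on the spare peg. The gripper is over the tube.

Request:
apply_moves([
  [0.1,0,2.5,0,0,0],
  [0,0,2.5,0,0,0],
  [0,0,1.3,0,0,0],
  [0,0,0,0,0,0],
])

```text
clock: 10.0
position: [0.425, 0.0784, 0.098]
ee_rot: [3.141, 0.0, -0.001]
force: [0.3, -0.2, 1.0]
width: 1.0
```

Request:
apply_moves([
  [0,0,0,0,0,0],
  [0,0,0,0,0,0],
  [0,0,0,0,0,0],
  [0,0,0,0,0,0],
  [0,0,0,0,0,0],
], claw=1)

```text
clock: 10.5
position: [0.4249, 0.0783, 0.0981]
ee_rot: [3.142, -0.0, 0.001]
force: [-0.4, -0.4, -0.2]
width: 0.616
```

Request:
apply_moves([
  [0,0,0,0,0,0],
  [0,0,0,0,0,0],
  [0,0,0,0,0,0],
  [0,0,0,0,0,0],
  [0,0,0,0,0,0],
])

```text
clock: 11.0
position: [0.4247, 0.0783, 0.0977]
ee_rot: [3.141, -0.0, -0.0]
force: [-0.2, 0.6, 0.9]
width: 0.463
```

Request:
apply_moves([
  [0,0,0,0,0,0],
  [0,0,0,0,0,0],
  [0,0,-0.5,0,0,0],
  [0,0,-1.5,0,0,0],
  [0,0,-2,0,0,0],
])

```text
clock: 11.5
position: [0.4242, 0.0783, 0.1379]
ee_rot: [3.142, 0.0, -0.003]
force: [0.5, -0.4, -1.1]
width: 0.464
```

Request:
apply_moves([
  [0,0,-2,0,0,0],
  [0,0,-2,0,0,0],
  [0,0,-2,0,0,0],
  [0,0,-2,0,0,0],
  [0,0,-2,0,0,0],
])

```text
clock: 12.0
position: [0.4246, 0.0784, 0.2389]
ee_rot: [-3.142, -0.0, -0.0]
force: [-0.3, 0.2, -0.6]
width: 0.469
```

Request:
apply_moves([
  [0.1,2,0,0,0,0],
  [0.1,4,0,0,0,0],
  [0.1,4,0,0,0,0],
  [0.1,4,0,0,0,0],
  [0.1,4,0,0,0,0],
])

```text
clock: 12.5
position: [0.4295, -0.1032, 0.2382]
ee_rot: [3.141, 0.0, 0.001]
force: [1.2, 0.8, -0.2]
width: 0.464
```

Request:
apply_moves([
  [0,4,0,0,0,0],
  [0,4,0,0,0,0],
  [0,4,0,0,0,0],
  [0,2.1,0,0,0,0],
  [0,0,0,0,0,0],
])

```text
clock: 13.0
position: [0.429, -0.2462, 0.2377]
ee_rot: [3.141, -0.008, -0.0]
force: [0.9, 0.3, 0.0]
width: 0.464
```

Request:
apply_moves([
  [0,0,2,0,0,0],
  [0,0,2,0,0,0],
  [0,0,2,0,0,0],
  [0,0,2,0,0,0],
  [0,0,2,0,0,0],
])

```text
clock: 13.5
position: [0.4299, -0.2415, 0.1373]
ee_rot: [-3.141, -0.002, -0.001]
force: [0.0, -0.1, -0.6]
width: 0.467
```

Request:
apply_moves([
  [0,0,1.5,0,0,0],
  [0,0,1.5,0,0,0],
  [0,0,0.8,0,0,0],
  [0,0,0,0,0,0],
])

```text
clock: 13.9
position: [0.4294, -0.2417, 0.0991]
ee_rot: [-3.14, -0.001, 0.002]
force: [-1.0, 1.1, -0.4]
width: 0.465
```

Request:
apply_moves([
  [0,0,0,0,0,0],
  [0,0,0,0,0,0],
  [0,0,0,0,0,0],
  [0,0,0,0,0,0],
  [0,0,0,0,0,0],
], claw=-1)

```text
clock: 14.4
position: [0.4298, -0.2428, 0.1]
ee_rot: [3.141, -0.0, 0.001]
force: [-0.6, -0.1, 0.4]
width: 0.849
```

Request:
apply_moves([
  [0,0,0,0,0,0],
  [0,0,0,0,0,0],
  [0,0,0,0,0,0],
  [0,0,0,0,0,0],
  [0,0,0,0,0,0],
])

```text
clock: 14.9
position: [0.4297, -0.2427, 0.0997]
ee_rot: [3.142, -0.0, -0.0]
force: [0.7, -0.4, -1.0]
width: 1.001
```

Request:
apply_moves([
  [0,0,-1,0,0,0],
  [0,0,-3,0,0,0],
  [0,0,-3,0,0,0],
  [0,0,-3,0,0,0],
  [0,0,-3,0,0,0],
])

```text
clock: 15.4
position: [0.4296, -0.2425, 0.2318]
ee_rot: [3.141, 0.0, 0.001]
force: [0.7, -0.5, 0.4]
width: 1.004
```

Request:
apply_moves([
  [4,0.1,0,0,0,0],
  [4,0.1,0,0,0,0],
  [4,0.1,0,0,0,0],
  [4,0.1,0,0,0,0],
  [4,0.1,0,0,0,0],
])

```text
clock: 15.9
position: [0.6311, -0.2477, 0.2306]
ee_rot: [3.141, -0.0, 0.001]
force: [1.0, -0.8, 0.3]
width: 1.001
```

Request:
apply_moves([
  [1.6,0,0,0,0,0],
  [0,0,3,0,0,0],
  [0,0,3,0,0,0],
  [0,0,1.5,0,0,0],
  [0,0,0,0,0,0],
])

```text
clock: 16.4
position: [0.6442, -0.2475, 0.1528]
ee_rot: [-3.14, 0.0, 0.006]
force: [0.3, 1.1, -0.6]
width: 0.999
```

```bash
python3 - <<'E'
from h import *
im,d,P=cloud("scene","s3");print(arm.observe()['position'])
z=P[...,2]
m=(d>0)&(z>.03)&(z<.14)&(abs(P[...,0]-.43)<.05)&(abs(P[...,1]+.243)<.05);t=np.percentile(z[m],97);xy=P[m&(z>t-.006)][:,:2];print("tube",t,(xy.max(0)+xy.min(0))/2,np.ptp(xy,axis=0))
cv2.imwrite("pics/s3c.png",cv2.resize(im[100:320,140:380,::-1],None,fx=2.5,fy=2.5))
E
```

```text
[ 0.64531573 -0.2476587   0.15473542]Traceback (most recent call last):
  File "<stdin>", line 4, in <module>
    return _quantile_unchecked(
        a, q, axis, out, overwrite_input, method, keepdims, weights)
    return _ureduce(a,
                    func=_quantile_ureduce_func,
    ...<5 lines>...
                    overwrite_input=overwrite_input,
                    method=method)
    r = func(a, **kwargs)
    result = _quantile(arr,
                       quantiles=q,
    ...<2 lines>...
                       out=out,
                       weights=wgt)
    slices_having_nans = np.isnan(arr[-1, ...])
                                  ~~~^^^^^^^^^
IndexError: index -1 is out of bounds for axis 0 with size 0
```

The arm hides the tube from the scene camera here, so I'll check it later and grip the bobbin rim now.

Request:
apply_moves([
  [0,0,2.5,0,0,0],
  [0,0,2.2,0,0,0],
  [0,0,1,0,0,0],
  [0,0,0,0,0,0],
])

```text
clock: 16.85
position: [0.6455, -0.2478, 0.0978]
ee_rot: [-3.141, 0.0, 0.001]
force: [0.8, -0.2, -0.2]
width: 1.004
```

Request:
apply_moves([
  [0,0,0,0,0,0],
  [0,0,0,0,0,0],
  [0,0,0,0,0,0],
  [0,0,0,0,0,0],
  [0,0,0,0,0,0],
], claw=1)

```text
clock: 17.35
position: [0.646, -0.2478, 0.0982]
ee_rot: [3.141, -0.0, 0.001]
force: [-0.0, -0.5, 1.2]
width: 0.644
```

Request:
apply_moves([
  [0,0,0,0,0,0],
  [0,0,0,0,0,0],
  [0,0,0,0,0,0],
  [0,0,0,0,0,0],
  [0,0,0,0,0,0],
])

```text
clock: 17.85
position: [0.646, -0.2477, 0.098]
ee_rot: [3.141, -0.0, 0.001]
force: [0.5, 0.4, 4.6]
width: 0.647
```

Request:
apply_moves([
  [0,0,-0.5,0,0,0],
  [0,0,-1.5,0,0,0],
  [0,0,-2,0,0,0],
  [0,0,-2,0,0,0],
  [0,0,-2,0,0,0],
])

```text
clock: 18.35
position: [0.6455, -0.2476, 0.1793]
ee_rot: [-3.142, 0.0, 0.0]
force: [0.4, 0.6, -0.6]
width: 0.641
```

Request:
apply_moves([
  [0,0,-2,0,0,0],
  [0,0,-2,0,0,0],
  [0,0,-2,0,0,0],
  [0,0,0,0,0,0],
])

```text
clock: 18.75
position: [0.6471, -0.2478, 0.2418]
ee_rot: [3.14, -0.0, 0.008]
force: [0.1, 0.2, -0.7]
width: 0.644
```

```bash
python3 - <<'E'
from h import *
im,d,P=cloud("scene","s4");print(arm.observe()['position'])
cv2.imwrite("pics/s4c.png",cv2.resize(im[100:320,140:380,::-1],None,fx=2.5,fy=2.5))
E
```

```text
[ 0.64635146 -0.24774404  0.23979145]
```

View pics/s4c.png

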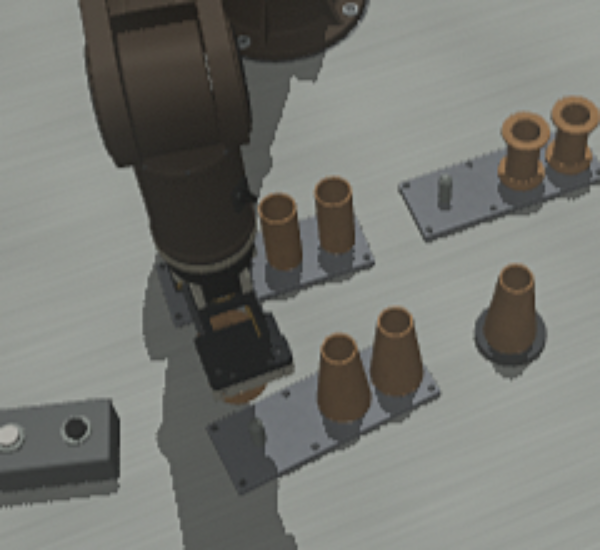

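The bobbin is held by its rim and lifted clear. Next it goes to the bobbin rack, with the bare peg measured on the way.

Request:
apply_moves([
  [-1,-1.5,0,0,0,0],
  [-2,-3,0,0,0,0],
  [-2,-3,0,0,0,0],
  [-2,-3,0,0,0,0],
  [-2,-3,0,0,0,0],
])

```text
clock: 19.3
position: [0.554, -0.1115, 0.2367]
ee_rot: [-3.141, 0.0, 0.003]
force: [0.1, 0.6, -0.4]
width: 0.644
```

Request:
apply_moves([
  [-2,-3,0,0,0,0],
  [-2,-3,0,0,0,0],
  [-1,-1.5,0,0,0,0],
  [0,0,0,0,0,0],
  [0,0,0,0,0,0],
])

```text
clock: 19.8
position: [0.5059, -0.0384, 0.2375]
ee_rot: [3.141, -0.0, -0.0]
force: [1.2, -0.7, -1.5]
width: 0.641
```

```bash
python3 - <<'E'
from h import *
for n in("scene","top"):
    im,d,P=cloud(n,n+"5");print(n,arm.observe()['position'])
    z=P[...,2]
    for nm,x,y,r,zm in(("tube",.43,-.243,.05,.14),("pegB",.4255,.075,.03,.08),("pegC",.649,-.2445,.03,.08),("cone",.63,.068,.05,.14)):
        m=(d>0)&(z>.03)&(z<zm)&(abs(P[...,0]-x)<r)&(abs(P[...,1]-y)<r)
        if m.sum()<8: print(nm,"hidden");continue
        t=np.percentile(z[m],95);xy=P[m&(z>t-.006)][:,:2];print(nm,t.round(4),((xy.max(0)+xy.min(0))/2).round(4),np.ptp(xy,axis=0).round(3),m.sum())
    if n=="scene":cv2.imwrite("pics/s5c.png",cv2.resize(im[60:320,140:420,::-1],None,fx=2.2,fy=2.2))
E
```

```text
scene [ 0.50618913 -0.03892583  0.23748354]
tube 0.1142 [ 0.4283 -0.241 ] [0.044 0.042] 400
pegB 0.0541 [0.4289 0.0769] [0.011 0.01 ] 25
pegC 0.0597 [ 0.6498 -0.2444] [0.015 0.014] 47
cone 0.1289 [0.6299 0.0684] [0.037 0.038] 522
top [ 0.50628432 -0.03910144  0.23743858]
tube 0.1132 [ 0.4307 -0.2397] [0.042 0.043] 192
pegB 0.0593 [0.4277 0.0746] [0.009 0.012] 30
pegC 0.0594 [ 0.6522 -0.2441] [0.011 0.013] 36
cone 0.1288 [0.6306 0.0685] [0.038 0.034] 329
```

View pics/s5c.png

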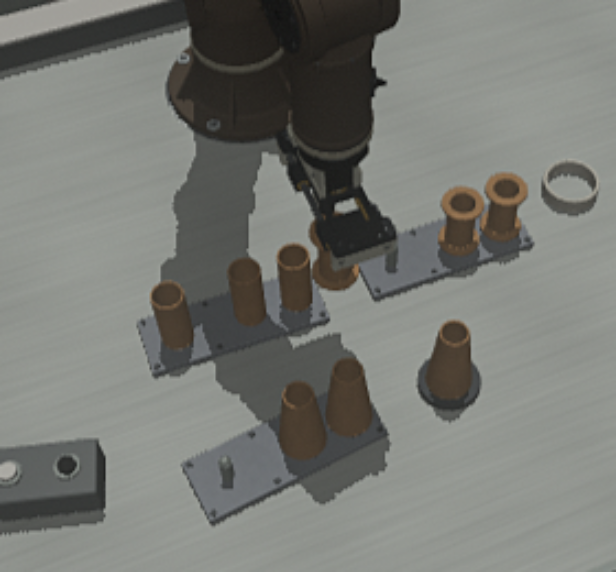

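The tube stands fully down with its top at 114 mm. The bobbin hangs level, and the bare pegs measure (0.427, 0.075) and (0.650, -0.244).

Request:
apply_moves([
  [-1,-1.4,0,0,0,0],
  [-2,-3,0,0,0,0],
  [-2,-3,0,0,0,0],
  [-2,-3,0,0,0,0],
  [-0.9,-1,0,0,0,0],
])

```text
clock: 20.4
position: [0.4248, 0.0793, 0.2378]
ee_rot: [-3.141, -0.005, 0.001]
force: [0.7, -0.1, -1.6]
width: 0.644
```

Request:
apply_moves([
  [0,0,0,0,0,0],
  [0,0,2,0,0,0],
  [0,0,2,0,0,0],
  [0,0,2,0,0,0],
  [0,0,2,0,0,0],
])

```text
clock: 20.9
position: [0.4277, 0.075, 0.1569]
ee_rot: [3.141, -0.004, 0.001]
force: [0.2, -1.6, -1.1]
width: 0.64
```

Request:
apply_moves([
  [0,0,1.5,0,0,0],
  [0,0,1,0,0,0],
  [0,0,0,0,0,0],
  [0,0,0,0,0,0],
])

```text
clock: 21.3
position: [0.4272, 0.076, 0.133]
ee_rot: [3.142, -0.001, 0.0]
force: [-0.0, -0.3, -1.2]
width: 0.638
```

Now the last 33 mm or so down. It was gripped at z = 0.098.

Request:
apply_moves([
  [0,0,1,0,0,0],
  [0,0,1,0,0,0],
  [0,0,1,0,0,0],
  [0,0,0.3,0,0,0],
  [0,0,0,0,0,0],
])

```text
clock: 21.8
position: [0.4263, 0.0763, 0.099]
ee_rot: [3.141, 0.0, -0.002]
force: [0.2, -0.2, -0.4]
width: 0.641
```

Request:
apply_moves([
  [0,0,0,0,0,0],
  [0,0,0,0,0,0],
  [0,0,0,0,0,0],
  [0,0,0,0,0,0],
  [0,0,0,0,0,0],
], claw=-1)

```text
clock: 22.3
position: [0.4269, 0.0763, 0.0999]
ee_rot: [3.142, -0.0, 0.001]
force: [0.5, -0.9, 0.1]
width: 0.99
```

Request:
apply_moves([
  [0,0,0,0,0,0],
  [0,0,0,0,0,0],
  [0,0,0,0,0,0],
  [0,0,0,0,0,0],
])

```text
clock: 22.7
position: [0.4267, 0.0763, 0.0997]
ee_rot: [3.142, -0.0, -0.0]
force: [-0.1, -0.2, -0.3]
width: 1.004
```

Request:
apply_moves([
  [0,0,-1,0,0,0],
  [0,0,-3,0,0,0],
  [0,0,-3,0,0,0],
  [0,0,-3,0,0,0],
  [0,0,-3,0,0,0],
])

```text
clock: 23.2
position: [0.4264, 0.0765, 0.2317]
ee_rot: [-3.141, -0.001, -0.001]
force: [-0.0, 0.8, -0.7]
width: 0.997
```

Request:
apply_moves([
  [4,0.2,0,0,0,0],
  [4,0.2,0,0,0,0],
  [4,0.2,0,0,0,0],
  [4,0.2,0,0,0,0],
  [4,0,0,0,0,0],
])

```text
clock: 23.7
position: [0.6282, 0.0677, 0.2305]
ee_rot: [3.142, -0.001, 0.0]
force: [0.5, -0.1, 0.7]
width: 0.995
```

Request:
apply_moves([
  [0.4,0,0,0,0,0],
  [0,0,3,0,0,0],
  [0,0,3,0,0,0],
  [0,0,0,0,0,0],
])

```text
clock: 24.1
position: [0.6279, 0.0676, 0.1665]
ee_rot: [3.141, 0.001, -0.011]
force: [-0.6, -0.4, 1.1]
width: 1.002
```

Request:
apply_moves([
  [0,0,3,0,0,0],
  [0,0,2,0,0,0],
  [0,0,1,0,0,0],
  [0,0,0,0,0,0],
])

```text
clock: 24.5
position: [0.6304, 0.0682, 0.1099]
ee_rot: [3.141, 0.0, -0.002]
force: [0.5, -1.6, 0.7]
width: 1.001
```

Request:
apply_moves([
  [0,0,0,0,0,0],
  [0,0,0,0,0,0],
  [0,0,0,0,0,0],
  [0,0,0,0,0,0],
  [0,0,0,0,0,0],
], claw=1)

```text
clock: 25.0
position: [0.6309, 0.0683, 0.1101]
ee_rot: [-3.142, 0.0, -0.001]
force: [0.3, -0.4, -0.1]
width: 0.615
```

Request:
apply_moves([
  [0,0,0,0,0,0],
  [0,0,0,0,0,0],
  [0,0,0,0,0,0],
  [0,0,0,0,0,0],
  [0,0,0,0,0,0],
])

```text
clock: 25.5
position: [0.6308, 0.0683, 0.1097]
ee_rot: [3.142, -0.0, 0.0]
force: [-0.3, -0.2, 0.3]
width: 0.485
```

Request:
apply_moves([
  [0,0,0,0,0,0],
  [0,0,0,0,0,0],
  [0,0,-0.5,0,0,0],
  [0,0,-1.5,0,0,0],
  [0,0,-2,0,0,0],
])

```text
clock: 26.0
position: [0.6302, 0.0682, 0.1503]
ee_rot: [3.141, 0.0, -0.002]
force: [0.2, 0.8, -0.7]
width: 0.485
```

Request:
apply_moves([
  [0,0,-2,0,0,0],
  [0,0,-2,0,0,0],
  [0,0,-2,0,0,0],
  [0,0,-2,0,0,0],
  [0,0,-2,0,0,0],
])

```text
clock: 26.5
position: [0.6307, 0.0684, 0.252]
ee_rot: [-3.141, -0.0, -0.002]
force: [0.0, 0.3, -1.1]
width: 0.485
```

```bash
python3 - <<'E'
from h import *
im,d,P=cloud("scene","s6");print(arm.observe()['position'])
z=P[...,2]
m=(d>0)&(z>.03)&(z<.14)&(abs(P[...,0]-.427)<.04)&(abs(P[...,1]-.075)<.04)
if m.sum()>8:
    t=np.percentile(z[m],95);xy=P[m&(z>t-.006)][:,:2];print("bobbin",t.round(4),((xy.max(0)+xy.min(0))/2).round(4),np.ptp(xy,axis=0).round(3))
cv2.imwrite("pics/s6c.png",cv2.resize(im[60:320,140:420,::-1],None,fx=2.2,fy=2.2))
E
```

```text
[0.63210741 0.06897185 0.25560436]
bobbin 0.1022 [0.4255 0.0748] [0.062 0.06 ]
```

View pics/s6c.png

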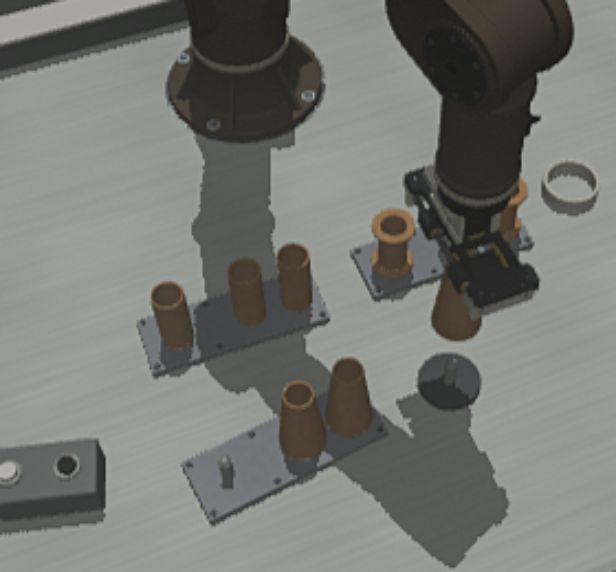

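The bobbin is seated with its top at 102 mm, which matches the stock. The cone is held upright, so it goes to the cone rack.

Request:
apply_moves([
  [0.2,1.6,0,0,0,0],
  [0.2,3.2,0,0,0,0],
  [0.2,3.2,0,0,0,0],
  [0.2,3.2,0,0,0,0],
  [0.2,3.2,0,0,0,0],
])

```text
clock: 27.05
position: [0.64, -0.0787, 0.2488]
ee_rot: [3.141, -0.002, -0.003]
force: [0.2, 0.4, 0.4]
width: 0.488
```

Request:
apply_moves([
  [0.2,3.2,0,0,0,0],
  [0.2,3.2,0,0,0,0],
  [0.2,3.2,0,0,0,0],
  [0.2,3.2,0,0,0,0],
  [0.2,2.5,0,0,0,0],
])

```text
clock: 27.55
position: [0.6493, -0.2329, 0.2486]
ee_rot: [3.14, -0.004, -0.003]
force: [0.0, 0.1, 0.3]
width: 0.485
```

Request:
apply_moves([
  [0,1.5,0,0,0,0],
  [0,0,0,0,0,0],
  [0,0,2,0,0,0],
  [0,0,2,0,0,0],
  [0,0,2,0,0,0],
])

```text
clock: 28.05
position: [0.6508, -0.2414, 0.1891]
ee_rot: [-3.14, -0.003, -0.0]
force: [0.2, 0.1, -0.4]
width: 0.484
```

Request:
apply_moves([
  [0,0,2,0,0,0],
  [0,0,2,0,0,0],
  [0,0,0,0,0,0],
])

```text
clock: 28.35
position: [0.6489, -0.2413, 0.1467]
ee_rot: [-3.139, -0.003, 0.008]
force: [-0.1, -0.9, -1.5]
width: 0.481
```

Request:
apply_moves([
  [0,0.2,1.5,0,0,0],
  [0,0,1.5,0,0,0],
  [0,0,0.8,0,0,0],
  [0,0,0,0,0,0],
  [0,0,0,0,0,0],
])

```text
clock: 28.85
position: [0.6509, -0.2456, 0.1118]
ee_rot: [-3.142, 0.0, -0.0]
force: [-0.3, -0.3, -0.4]
width: 0.487
```

Request:
apply_moves([
  [0,0,0,0,0,0],
  [0,0,0,0,0,0],
  [0,0,0,0,0,0],
  [0,0,0,0,0,0],
  [0,0,0,0,0,0],
], claw=-1)

```text
clock: 29.35
position: [0.6508, -0.2458, 0.1119]
ee_rot: [3.141, -0.0, 0.0]
force: [0.1, -0.5, 0.2]
width: 0.872
```

Request:
apply_moves([
  [0,0,0,0,0,0],
  [0,0,0,0,0,0],
  [0,0,0,0,0,0],
  [0,0,0,0,0,0],
  [0,0,0,0,0,0],
])

```text
clock: 29.85
position: [0.6507, -0.2457, 0.1117]
ee_rot: [3.142, -0.0, -0.0]
force: [0.9, -0.1, -0.6]
width: 1.006
```

Request:
apply_moves([
  [0,0,-1,0,0,0],
  [0,0,-3,0,0,0],
  [0,0,-3,0,0,0],
  [0,0,-3,0,0,0],
  [0,0,-3,0,0,0],
])

```text
clock: 30.35
position: [0.6507, -0.2456, 0.2439]
ee_rot: [3.141, 0.0, 0.001]
force: [-0.4, 1.0, -0.3]
width: 0.997
```

Request:
apply_moves([
  [0,-4,0,0,0,0],
  [0,-4,0,0,0,0],
  [0,-4,0,0,0,0],
  [0,-4,0,0,0,0],
  [0,-4,0,0,0,0],
])

```text
clock: 30.85
position: [0.6507, -0.0442, 0.2428]
ee_rot: [3.141, -0.0, 0.002]
force: [0.9, -0.1, 0.2]
width: 1.0
```

Request:
apply_moves([
  [0,-4,-2,0,0,0],
  [0,-4,0,0,0,0],
  [0,-4,0,0,0,0],
  [0,0,0,0,0,0],
  [0,0,0,0,0,0],
])

```text
clock: 31.35
position: [0.6506, 0.0757, 0.2625]
ee_rot: [-3.141, -0.004, -0.001]
force: [-1.2, -0.1, 0.5]
width: 1.001
```

```bash
python3 - <<'E'
from h import *
for n in("scene","top"):
    im,d,P=cloud(n,n+"7");print(n,arm.observe()['position'])
    z=P[...,2]
    for nm,x,y,r in(("tube",.43,-.243,.045),("bobbin",.4255,.075,.045),("cone",.649,-.2445,.045)):
        m=(d>0)&(z>.03)&(z<.16)&(abs(P[...,0]-x)<r)&(abs(P[...,1]-y)<r)
        if m.sum()<8: print(nm,"hidden");continue
        t=np.percentile(z[m],95);xy=P[m&(z>t-.006)][:,:2];print(nm,t.round(4),((xy.max(0)+xy.min(0))/2).round(4),np.ptp(xy,axis=0).round(3),m.sum())
    if n=="scene":cv2.imwrite("pics/s7c.png",cv2.resize(im[60:320,140:460,::-1],None,fx=2.2,fy=2.2))
E
```

```text
scene [0.65087275 0.07379402 0.26222471]
tube 0.1139 [ 0.4289 -0.2413] [0.047 0.043] 400
bobbin 0.1026 [0.4259 0.076 ] [0.059 0.059] 385
cone 0.1285 [ 0.6499 -0.2453] [0.039 0.037] 555
top [0.65100077 0.07276986 0.26202265]
tube 0.1136 [ 0.4313 -0.2407] [0.041 0.04 ] 224
bobbin 0.1004 [0.4269 0.0757] [0.057 0.056] 302
cone 0.1274 [ 0.6518 -0.2438] [0.036 0.037] 374
```

View pics/s7c.png

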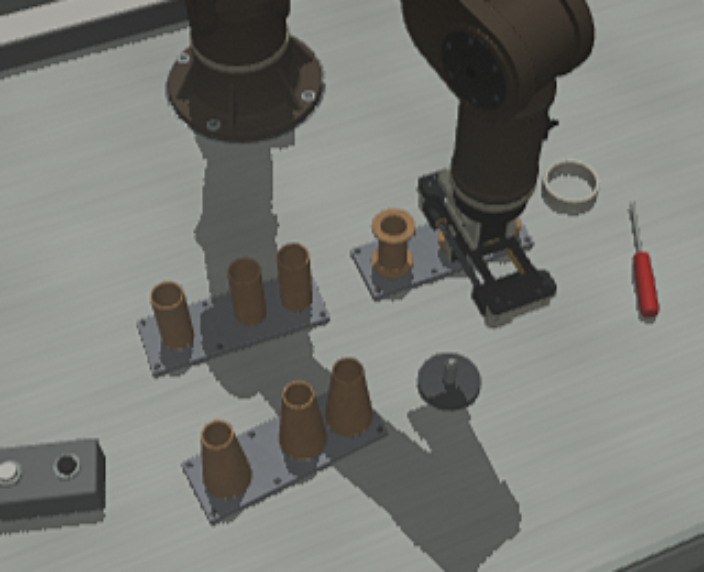

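View pics/top7.png

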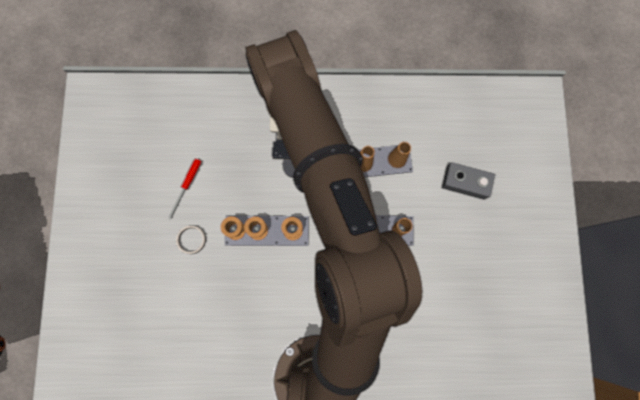

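All three carriers stand upright on their own racks, at stock height, and the bystanders haven't moved. I'm handing the job in.

```bash
python3 -c "
from cell import order
print(order.sign_off())"
```

```text
the job is handed in; nothing more can be done
None
```

All three carriers now stand upright and fully down on the front pegs of their own racks, and I handed the job in at about 31 s of the 104 s allowed. I parked the cone on the spare peg, then moved the tube to the tube rack, the bobbin to the bobbin rack and the cone to the cone rack.

| Carrier | Top height seen (mm) | Top height expected (mm) | Offset from peg axis |
|---|---|---|---|
| Cone | 127–129 | 127 | about 2 mm or less |
| Tube | about 114 | 112 | about 2 mm or less |
| Bobbin | 100–103 | 97 | about 2 mm or less |

- **Bobbin height:** it reads 3–6 mm high, but the fixed bobbins on that rack read 101–104 mm in the same cameras, so I took this as camera bias and the bobbin as seated.
- **Peg positions:** the cone and bobbin pegs were measured bare. The tube rack's peg was worked out from its plate and fixed stock.
- **Bystanders and arm:** the tape roll, screwdriver and push-button box look unmoved in the final pictures. The gripper was open and well clear of everything.
- **Failed check:** one mid-job look at the tube found no points because the arm was in the way. Later views from both cameras showed it seated.

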